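Stow the cased piton hammer head end down and lock the cradle

ROBOT

A 6-joint arm with a two-finger parallel gripper is mounted at the origin on the work surface. World frame = base frame: x ahead of the robot, y to its left, z up, the work surface at z = 0. Lengths are in m, angles in degrees, forces in N, time in s.
With the tool pointing down it reaches from about 0.275 to 0.825 m from the base axis. Payload 5.2 kg.
Tool frame: the origin (TCP) lies on the mounting face of the last link; the fingertips stand 186 mm ahead of it and the grasp point (between the pads) lies 167 mm ahead of it (bot.tips_ahead is the distance from the TCP to the fingertips, in m); z points along the fingers, y is the direction in which the jaws open and shut (so a half turn about z gives the same grasp; the last joint's range is limited). The gripper opens to 93 mm and grips with 3 to 60 N. Pads are 15 mm wide; open, the fingers measure 128 mm over their backs; the gripper's body (75 mm by 188 mm) begins 65 mm behind the grasp point.
Start: joints at [-86.562, 14.817, 87.949, -0, 77.235, -11.62], TCP at [0.143, -0.531, 0.405] pointing down, gripper open.
Joint ranges: [-179.93, 179.93], [-52.35, 119.4], [10.71, 147.94], [-69.91, 249.91], [12.55, 155.21], [-178.61, 178.61]. Speed limits (degrees/s): [147.25, 147.25, 180, 180, 180, 180].

INTERFACE

Orientations are given as [roll, pitch, yaw] about the fixed x, y, z axes, in that order (R = Rz(yaw) Ry(pitch) Rx(roll)).
In Python, from rig import bot gives the robot as it stands. The module is installed in compiled form; this text tells all that it offers.
- The arm moves only by the tool step_arm, never from a script. Its argument "plan" is a list of rows, each a list of 7 numbers: the shift along the world's x, y, z in units of 40 mm (1.0 is 40 mm), then the turn, a rotation vector about the world's x, y, z in units of 6 degrees (1.0 is 6 degrees), then the opening, from 0 (shut) to 1 (fully open). In form: [[tx, ty, tz, ax, ay, az, gripper], ...]. A call has 1 to 8 rows; each row shifts and turns the commanded pose from where the row before left it; what a row does not reach is not made up. A row lasts 1/8 s, in which the tool goes at most 62.5 mm and 10.7 degrees, less where a joint would pass 70% of its speed; a pose out of reach is approached as far as the arm can. A call is refused whole if a number of a shift passes 1 or a number of a turn 1, either way. A call with a gripper value outside its range is refused whole. The fingers move at their own pace and stop on an object; the grip force is fixed at half the most. Time passes only in rows, so rows that do not move let the fingers close. It gives the time, the measured TCP pose, the force and the opening at its end, in the units of the state.
- bot.get_state(): the state, without advancing time (a new reading comes with each control period).
- bot.capture(name): name is "side" or "top" or "wrist"; returns a dict with "img" (420x560x3 uint8, red, green, blue), "fovy" (degrees; the focal length in pixels is half the picture's height over the tangent of half this angle, whatever the lens; pixels are square), "cx", "cy" (the principal point, pixels), "D" ([k1, k2, p1, p2, k3] as OpenCV has them; the pictures are not rectified), "world_from_camera" (4x4, takes a point from camera to world coordinates); the wrist camera has in their place "tool_from_camera" (4x4, takes a point from camera to tool coordinates, whose origin is the TCP and whose axes are the flange's). Camera axes: x right, y down, z forward; pixel columns grow to the right and rows downward; lengths in m; the calibration is good to about 2 mm. A picture is of the moment at which its call begins: read the wrist's pose just before it. There is no depth.
- bot.sign_off(): hands the job in, once; it reports no verdict.
The state is a dict: "time": time; "q": joint angles; "qd": joint speeds; "joint_torque": joint torques, N m; "ee_pos": TCP position; "tool_rot": TCP orientation; "force": force on the tool from outside, world axes, zero at the start; "wrist_torque": the same for the moment, N m; "width": finger opening in m.
Only numpy, scipy, OpenCV 4.12 (cv2) and the standard library are available. Lean on these libraries where they do the work, as an engineer would, in place of code of your own. Each camera call takes 0.05 s, during which the arm holds its last target.

TASK

Lift the hammer case by its wooden swivel handle and let it hang free to see which end sags: that is the hammer's heavy head end. Then lay the case in the tipping cradle on the locker with the heavy end towards the toe plate, so that the cradle tips down at the toe and the case lies in it by itself; never let the cradle tip towards its open end. Last, with the cradle down, turn the brass cam lock clockwise all the way so that its tongue lies over the toe plate, and leave the piton, headlamp shell and carabiner lying where they are.

Things in the scene. Friction and masses are not known exactly. Their poses are not given: they have to be found in the camera images.
- case_mid (a point): centre of the loose hammer case: closed square dull-aluminium case, 200 long, 38 wide, 38 high (mm), black cap on each end, 0.45 kg, flat on the table (centre 19 up). x along its length, z up to the handle. A hidden weight sits in one end (stays there unless that end is raised over 30 degrees); which end is drawn anew each time, unseen. Balance point about 30 from the middle to that end
- case_handle (a point): centre of the case's swivel handle, where to grasp it: upright dark-wood tab, 14 mm thick across the case (pinch it this way, its y axis), 32 along the case; 65 above case_mid, tab top 17 higher, steel clevis 28 below. Spring-upright, it swivels freely to 0.35 rad either way on a cross pin (point case_pin), so the hung case sags about 0.35 rad at its heavy end
- case_pin (a point): pin of the swivel handle, in the clevis on the middle of the case's top: 31 mm above case_mid, 50 above the case's underside, 34 below case_handle when the tab is upright. Axes as the case's
- cradle_mid (a point): middle of the inner floor of the tipping cradle, a steel trough on a cross pin (12 mm below) on top of the low steel locker (190 x 280 x 90 high). y: along the trough to its toe end, closed by a toe plate; the other end is open. 137 above the table when level. 49 wide inside, lips flare out to 25 above the floor, 216 long; toe plate's inner face 108 from here, 28 high. z: out of the trough
- cradle (a joint): tilt of the cradle in rad: 0 level, as its weak spring (0.2 N m per rad) holds it when empty; +0.2 fully down at the toe end; -0.2 fully down at the open end. A case laid in the middle tips it fully to the side of its heavy end; the case's centre is then 19 mm above cradle_mid, along its z
- cam_grip (a point): centre of the grip bar of the brass cam lock, upright, 12 mm thick, 42 long, 34 high, on a post of the locker's top beside the toe plate, 175 above the table; turns about the vertical through this point. Bar is long along this point's y (pinch along x). A flat tongue runs 82 from the axis to the y side, its top 24 below this point. 65 to the side (-x of cradle_mid), 118 towards the toe
- cam (a joint): turn of the cam lock in rad, growing clockwise seen from above. 0: tongue points along the trough's y, clear of the cradle; 1.57 (stop): tongue lies across over the lowered toe plate, locked. Starts between 0 and 0.3, turns with slight friction (0.04 N m) and stays where it is left
- piton_mid (a point): centre of a bystander: rusted steel pin piton, flat, 130 long, 30 wide, 12 thick, lying beside the case (mm)
- headlamp_mid (a point): centre of a bystander: cracked amber headlamp shell, a dome 62 across and 38 high, lying beside the case (mm)
- carabiner_mid (a point): centre of a bystander: cobalt-blue locking carabiner, 105 x 55 x 12, lying on top of the locker behind the cradle's open end (mm)
There are look-alikes about, which are no part of the job. Leave any orange or turquoise look-alike of the part that bears case_mid alone.

How it is judged (in metres and radians):
On the way, in this order (a step that is already met when the one before it is completed fails the run):
1. the case hangs from its handle clear of the table, tilted by its heavy end (height (world z) of case_mid above 0.09 m and (angle between case_mid's own x axis and vertical below 1.4 rad or angle between case_mid's own x axis and vertical above 1.74 rad)), for 0.2 s.
2. the case lies released in the cradle, tipped down at the toe, while the cam lock is still open (turned less than 0.6 rad) (value of joint cradle above 0.15 rad and x of case_mid in the frame of cradle_mid between -0.008 and 0.008 m and y of case_mid in the frame of cradle_mid between -0.02 and 0.02 m and z of case_mid in the frame of cradle_mid between 0.012 and 0.026 m and angle between the x axis of case_mid and the y axis of cradle_mid, either way round below 0.1 rad and contact force between the fingers and anything else below 0.1 N and value of joint cam below 0.6 rad), for 0.2 s.
At the end, for the whole second after the job is handed in: The cradle is down at the toe end (joint above 0.15 rad); the case is at rest in it, its centre within 20 mm of the cradle's middle along the trough and 8 mm across, 12 to 26 mm above the floor, in line within 0.1 rad; the cam lock is turned past 1.35 rad; the robot touches nothing (value of joint cradle above 0.15 rad and x of case_mid in the frame of cradle_mid between -0.008 and 0.008 m and y of case_mid in the frame of cradle_mid between -0.02 and 0.02 m and z of case_mid in the frame of cradle_mid between 0.012 and 0.026 m and angle between the x axis of case_mid and the y axis of cradle_mid, either way round below 0.1 rad and value of joint cam above 1.35 rad and linear speed of case below 0.02 m/s and contact force between the fingers and anything else below 0.1 N).
It fails at once if the cradle tips towards its open end (joint below -0.1 rad) (value of joint cradle below -0.1 rad).
It fails at once if the piton, headlamp shell or carabiner is shifted by more than 40 mm (distance of any of piton_mid, headlamp_mid, carabiner_mid from where it was at the start of the episode above 0.04 m).
It also fails if it takes over 69 s, if anything falls off the work surface, if the arm or the gripper's body presses on something with over 40 N, if the wrist force passes 120 N, or if a joint passes its speed limit or range.

## Working session

There is one attempt and no reset: what is moved stays moved. The work goes in short steps, Python scripts to look and compute and a tool call to move; the robot and the scene stay as the last step left them, time stands still between calls to the robot, and variables do not carry over. Pictures are saved under pics/ and viewed, and the job is handed in when it is done.

Besides the shell and the picture viewer there is one more tool, called after "Emit:" as name(argument=value, ...) on one line, values as JSON. step_arm: Moves the arm, as the interface text tells. Its arguments: {"type":"object","properties":{"plan":{"type":"array"}},"required":["plan"]}

```bash
mkdir -p pics; ls; cat > h.py <<'E'
import numpy as np, cv2, json
from rig import bot
from scipy.spatial.transform import Rotation as R
def cap(name,save=None):
    st=bot.get_state(); c=bot.capture(name)
    if 'tool_from_camera' in c:
        T=np.eye(4); T[:3,:3]=R.from_euler('xyz',st['tool_rot'],degrees=True).as_matrix(); T[:3,3]=st['ee_pos']
        c['W']=T@c['tool_from_camera']
    else: c['W']=np.array(c['world_from_camera'])
    h=c['img'].shape[0]; f=h/2/np.tan(np.radians(c['fovy']/2))
    c['K']=np.array([[f,0,c['cx']],[0,f,c['cy']],[0,0,1]])
    if save: 
        cv2.imwrite('pics/'+save+'.png',c['img'][:,:,::-1]); np.savez('pics/'+save+'.npz',img=c['img'],W=c['W'],K=c['K'],D=np.array(c['D']))
    return c
def load(s):
    z=np.load('pics/'+s+'.npz'); return {k:z[k] for k in z}
def rays(c,px):
    p=cv2.undistortPoints(np.array(px,float).reshape(-1,1,2),c['K'],np.array(c['D'],float)).reshape(-1,2)
    d=np.c_[p,np.ones(len(p))]@c['W'][:3,:3].T
    return c['W'][:3,3],d
def onz(c,px,z):
    o,d=rays(c,px); return o+d*((z-o[2])/d[:,2])[:,None]
def tri(c1,p1,c2,p2):
    o1,d1=rays(c1,[p1]);o2,d2=rays(c2,[p2]);d1=d1[0]/np.linalg.norm(d1);d2=d2[0]/np.linalg.norm(d2)
    s=np.linalg.lstsq(np.c_[d1,-d2],o2-o1,rcond=None)[0]
    a=o1+d1*s[0];b=o2+d2*s[1]; return (a+b)/2,np.linalg.norm(a-b)
def proj(c,P):
    M=np.linalg.inv(c['W']); r=cv2.Rodrigues(M[:3,:3])[0]
    return cv2.projectPoints(np.array(P,float).reshape(-1,1,3),r,M[:3,3],c['K'],np.array(c['D'],float))[0].reshape(-1,2)
E
python3 - <<'E'
from h import *
for n in('side','top','wrist'):
    c=cap(n,n+'0'); print(n,c['W'].round(3).tolist(),c['K'][0,0])
s=bot.get_state();print(s)
E
```

```text
pics
side [[-0.964, -0.182, 0.193, 0.279], [-0.266, 0.646, -0.716, 1.049], [0.006, -0.742, -0.671, 0.944], [0.0, 0.0, 0.0, 1.0]] 399.5463561336897
top [[-0.016, -0.996, 0.089, 0.386], [-1.0, 0.016, -0.0, 0.155], [-0.001, -0.089, -0.996, 1.309], [0.0, 0.0, 0.0, 1.0]] 430.54911538482645
wrist [[0.26, -0.938, -0.23, 0.205], [-0.966, -0.253, -0.06, -0.515], [-0.002, 0.238, -0.971, 0.383], [0.0, 0.0, 0.0, 1.0]] 300.4146264395355
{'time': 0.15, 'q': array([-8.65637116e+01,  1.48480900e+01,  8.79941658e+01, -1.98221401e-03,
        7.72359820e+01, -1.16196194e+01]), 'qd': array([-0.0027167 , -0.15406211, -0.14773857, -0.03356536, -0.0861804 ,
        0.02334967]), 'joint_torque': array([ 1.74540746e-03, -4.37645030e+01, -2.84232402e+01,  7.19615235e-02,
        3.80213885e-02, -9.06671585e-05]), 'ee_pos': array([ 0.14287541, -0.53095376,  0.40414091]), 'tool_rot': array([-1.79922976e+02, -1.38651245e-02,  1.50563377e+01]), 'force': array([-0.38288935, -0.60188161, -0.50381602]), 'wrist_torque': array([-0.03463374, -0.02448278, -0.01005135]), 'width': 0.09284938075028884}
```

View pics/top0.png

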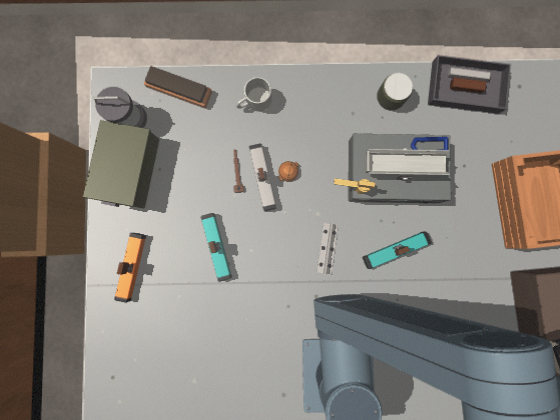

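View pics/side0.png

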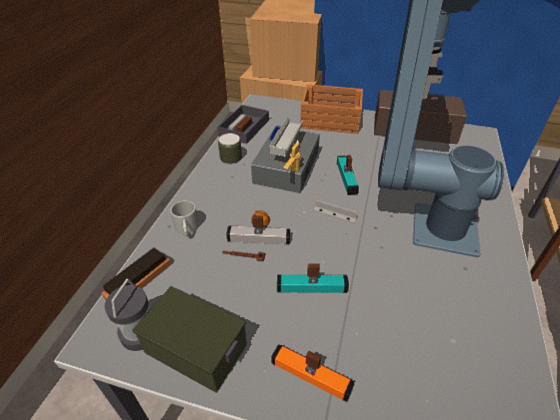

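View pics/wrist0.png

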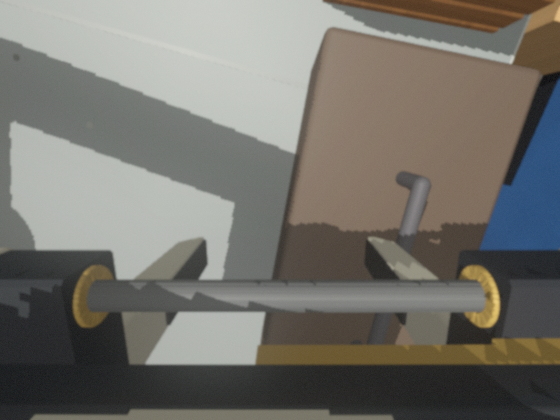

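```bash
python3 - <<'E'
from h import *
t=load('top0')['img'][:,:,::-1];s=load('side0')['img'][:,:,::-1]
a=cv2.resize(t[125:225,220:320],(400,400),interpolation=cv2.INTER_CUBIC)
b=cv2.resize(t[120:220,330:480],(600,400),interpolation=cv2.INTER_CUBIC)
cv2.imwrite('pics/crA.png',cv2.resize(np.hstack([a,b]),(800,320)))
a=cv2.resize(s[195:275,210:310],(500,400),interpolation=cv2.INTER_CUBIC)
b=cv2.resize(s[110:200,240:330],(400,400),interpolation=cv2.INTER_CUBIC)
cv2.imwrite('pics/crB.png',cv2.resize(np.hstack([a,b]),(800,356)))
E
```

```text
(no output)
```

View pics/crA.png

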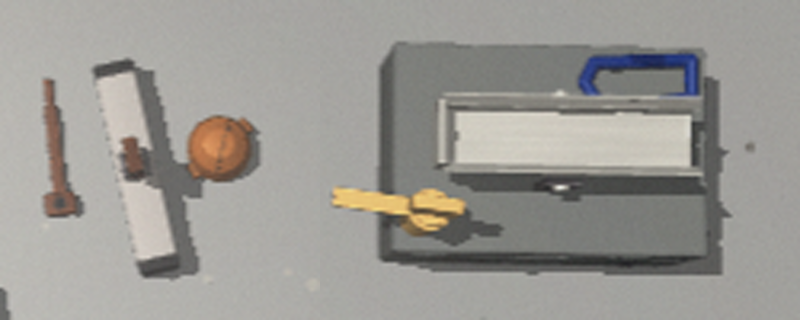

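View pics/crB.png

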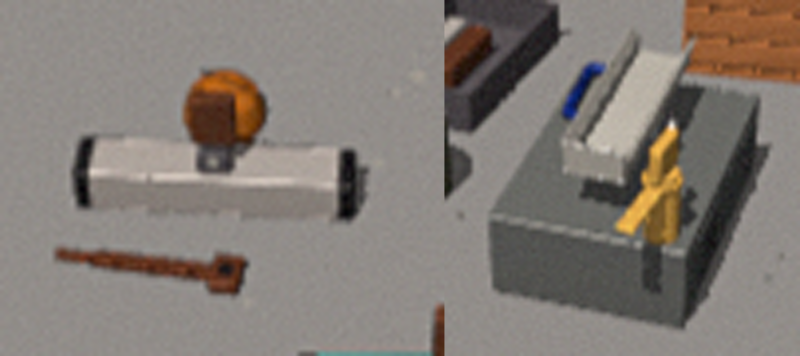

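```bash
python3 - <<'E'
from h import *
t=load('top0');s=load('side0')
A=lambda u,v:[220+u/3.2,125+v/3.2]
Bt=lambda u,v:[330+(u-320)/3.2,120+v/3.2]
# side crop B: scale 500/100*(800/900)=4.444
S=lambda u,v:[210+u/4.444,195+v/4.444]
S2=lambda u,v:[240+(u-444.4)/3.956,110+v/3.956]
k=onz(t,[A(95,75),A(130,62),A(140,268),A(177,256)],0.038);print(k.round(3), k.mean(0))
print('handle',tri(t,A(132,144),s,S(212,98)))
print('piton',onz(t,[A(48,80),A(62,205)],.006))
print('lamp',onz(t,[A(220,148)],.03))
print('cradle',onz(t,[Bt(455,108),Bt(455,165),Bt(692,115),Bt(692,168)],.137))
print('toe top',tri(t,Bt(445,165),s,S2(623,180)))
print('cam',tri(t,Bt(440,203),s,S2(668,145)),onz(t,[Bt(335,198),Bt(405,205)],.15))
E
```

```text
[[0.67  0.249 0.038]
 [0.682 0.216 0.038]
 [0.488 0.209 0.038]
 [0.498 0.175 0.038]] [0.58432488 0.21229809 0.038     ]
handle (array([0.58915484, 0.21156908, 0.09772115]), np.float64(0.00891416786961627))
piton [[0.67274785 0.29660314 0.006     ]
 [0.55164546 0.2840855  0.006     ]]
lamp [[0.60005011 0.13304663 0.03      ]]
cradle [[ 0.62713853 -0.09614694  0.137     ]
 [ 0.57747963 -0.09444076  0.137     ]
 [ 0.61751027 -0.2995744   0.137     ]
 [ 0.57144045 -0.29730596  0.137     ]]
toe top (array([ 0.57892552, -0.08796294,  0.12701121]), np.float64(0.0006599272335840711))
cam (array([ 0.5365473 , -0.07149281,  0.18292647]), np.float64(0.004062613488794634)) [[ 0.54877547  0.01098219  0.15      ]
 [ 0.54180924 -0.04815593  0.15      ]]
```

Emit:
step_arm(plan=[[0.47,0.9,0,0,0,0,1],[0.47,0.9,0,0,0,0,1],[0.47,0.9,0,0,0,0,1],[0.47,0.9,0,0,0,0,1],[0.47,0.9,0,0,0,0,1],[0.47,0.9,0,0,0,0,1],[0.47,0.9,0,0,0,0,1],[0.47,0.9,0,0,0,0,1]])

```text
time: 1.15
ee_pos: [0.2936, -0.2418, 0.4047]
tool_rot: [-180.0, -0.0, 15.0]
force: [0.7, 0.2, 0.2]
width: 0.0932
```

Emit:
step_arm(plan=[[0.47,0.9,0,0,0,0,1],[0.47,0.9,0,0,0,0,1],[0.47,0.9,0,0,0,0,1],[0.47,0.9,0,0,0,0,1],[0.47,0.9,0,0,0,0,1],[0.47,0.9,0,0,0,0,1],[0.47,0.9,0,0,0,0,1],[0.47,0.9,0,0,0,0,1]])

```text
time: 2.15
ee_pos: [0.4441, 0.0463, 0.4046]
tool_rot: [180.0, 0.0, 15.1]
force: [-1.0, -0.0, 0.0]
width: 0.0931
```

Emit:
step_arm(plan=[[0.47,0.9,0,0,0,-0.42,1],[0.47,0.9,0,0,0,0,1],[0.47,0.9,0,0,0,0,1],[0.47,0.9,0,0,0,0,1],[0,0,0,0,0,0,1],[0,0,0,0,0,0,1]])

```text
time: 2.9
ee_pos: [0.5185, 0.1886, 0.4042]
tool_rot: [180.0, 0.1, 12.6]
force: [0.1, -0.5, 1.0]
width: 0.0929
```

```bash
python3 - <<'E'
from h import *
c=cap('wrist','w1'); cap('top','top1')
s=bot.get_state();print(s['time'],s['ee_pos'],s['tool_rot'],s['q'])
E
```

```text
3.0 [0.5184935  0.18805674 0.40463252] [1.79983678e+02 4.22071940e-02 1.24909974e+01] [ 8.35304780e+00  1.49936575e+01  8.77286970e+01 -1.98085815e-02
  7.73185656e+01  8.58663998e+01]
```

View pics/w1.png

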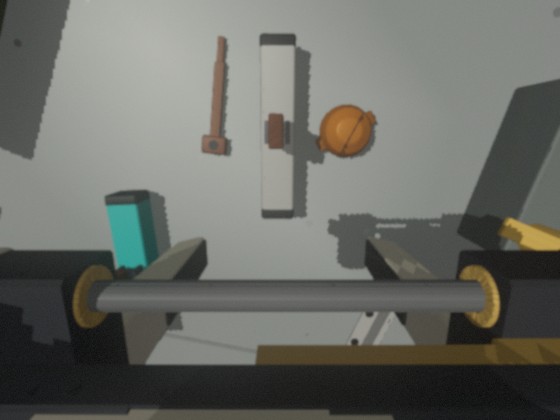

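```bash
python3 - <<'E'
from h import *
c=load('w1')
im=c['img'][:,:,::-1]
cv2.imwrite('pics/w1c.png',cv2.resize(im[20:230,190:390],(760,798),interpolation=cv2.INTER_CUBIC)[:600] if 0 else cv2.resize(im[20:230,200:385],(528,600),interpolation=cv2.INTER_CUBIC))
hsv=cv2.cvtColor(c['img'],cv2.COLOR_RGB2HSV)
m=((hsv[:,:,0]<15)&(hsv[:,:,1]>90)).astype(np.uint8)
n,l,st,ce=cv2.connectedComponentsWithStats(m)
for i in range(1,n):
    if st[i,4]>60: print(st[i],ce[i].round(1))
E
```

```text
[ 317  105   58   51 1160] [346.9 133.3]
[269 115  13  32 351] [275.1 130.3]
```

View pics/w1c.png

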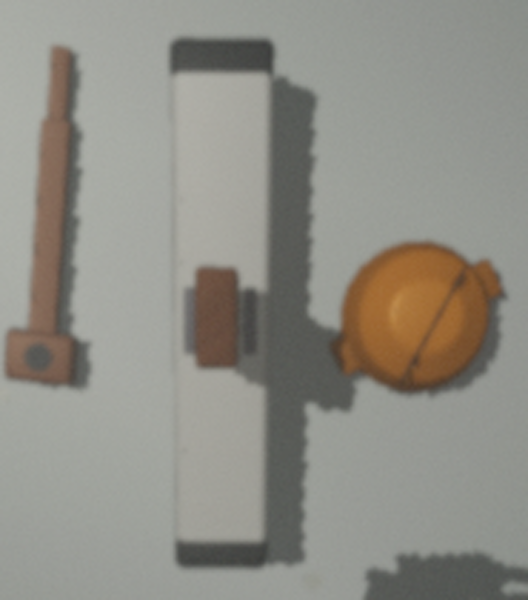

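```bash
python3 - <<'E'
from h import *
c=load('w1')
P=lambda u,v:[200+u/2.857,20+v/2.857]
k=onz(c,[P(171,42),P(272,41),P(267,545),P(177,547)],0.038);print(k.round(4),np.linalg.norm(k[0]-k[1]),np.linalg.norm(k[0]-k[3]))
k=onz(c,[P(171,42),P(272,41),P(268,565),P(177,566)],0.038);print(k.round(4),k.mean(0),np.linalg.norm(k[0]-k[1]),np.linalg.norm(k[0]-k[3]))
f=(k[0]+k[1])/2;b=(k[2]+k[3])/2;print(np.degrees(np.arctan2(*(f-b)[[1,0]])))
print(onz(c,[P(216,317)],.101))
t=load('top0'); a=np.array(P(216,317)); print(proj(t,onz(c,[a],.101)),tri(c,a,t,[220+132/3.2,125+140/3.2]))
E
```

```text
[[0.676  0.2504 0.038 ]
 [0.6842 0.2147 0.038 ]
 [0.5006 0.1744 0.038 ]
 [0.4917 0.2106 0.038 ]] 0.03658962818673762 0.18854716104051872
[[0.676  0.2504 0.038 ]
 [0.6842 0.2147 0.038 ]
 [0.4923 0.1721 0.038 ]
 [0.4837 0.209  0.038 ]] [0.58405311 0.21152654 0.038     ] 0.03658962818673762 0.19670402461406658
12.34133156101424
[[0.58458621 0.21194061 0.101     ]]
[[261.3916928  172.94803385]] (array([0.58383807, 0.20904483, 0.17433726]), np.float64(0.0005849242442857906))
```

```bash
python3 - <<'E'
from h import *
c=load('w1');s=load('side0')
# side: handle front-top edge/back; crop B handle quad: top edge (190..235, 93) -> use top face centre approx, and case cap corners
S=lambda u,v:[210+u/4.444,195+v/4.444]
P=lambda u,v:[200+u/2.857,20+v/2.857]
im=s['img'][205:245,230:290,::-1]; cv2.imwrite('pics/s0h.png',cv2.resize(im,(780,520),interpolation=cv2.INTER_CUBIC))
print(tri(c,P(216,317),s,S(213,92)))
print(proj(s,[[.5845,.212,.101],[.5845,.212,.084],[.584,.2115,.038]]))
E
```

```text
(array([0.5840869 , 0.21168529, 0.10365778]), np.float64(0.0009961260045689756))
[[257.6380551  216.37849519]
 [257.83810572 220.3661417 ]
 [258.56089222 230.71686742]]
```

View pics/s0h.png

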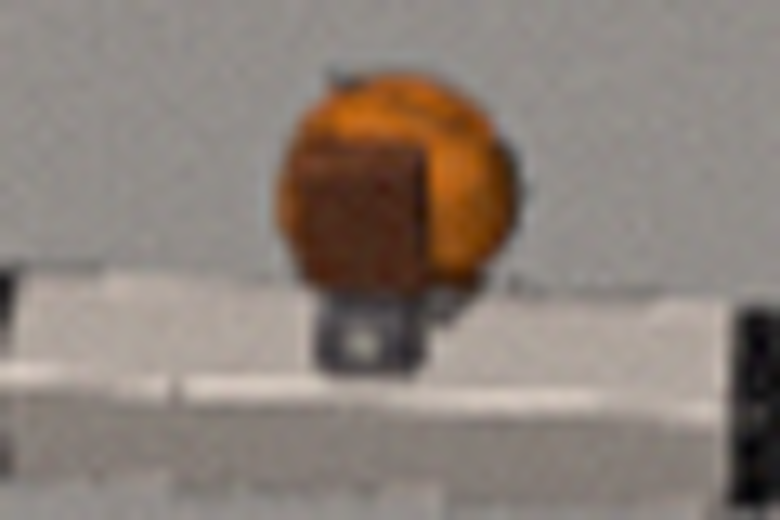

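Emit:
step_arm(plan=[[0.8,0.3,-0.3,0,0,0,1],[0.85,0.3,-0.4,0,0,0,0.7],[0,0,-0.7,0,0,0,0.6],[0,0,-0.6,0,0,0,0.6],[0,0,0,0,0,0,0.6]])

```text
time: 3.62
ee_pos: [0.5841, 0.2117, 0.3229]
tool_rot: [-180.0, 0.3, 12.5]
force: [-0.6, -0.9, -0.4]
width: 0.0584
```

```bash
python3 - <<'E'
from h import *
c=cap('wrist','w2'); cap('side','side2')
s=bot.get_state();print(s['time'],s['ee_pos'],s['tool_rot'],s['width'])
print(proj(c,[[.5845,.212,.101]]))
im=load('side2')['img'][120:300,170:370,::-1];cv2.imwrite('pics/s2c.png',cv2.resize(im,(660,594),interpolation=cv2.INTER_CUBIC))
E
```

```text
3.725 [0.58505169 0.21217737 0.32566481] [ 1.79992888e+02 -4.26845122e-02  1.24821483e+01] 0.056382781177623485
[[284.36259415 229.98168935]]
```

View pics/w2.png

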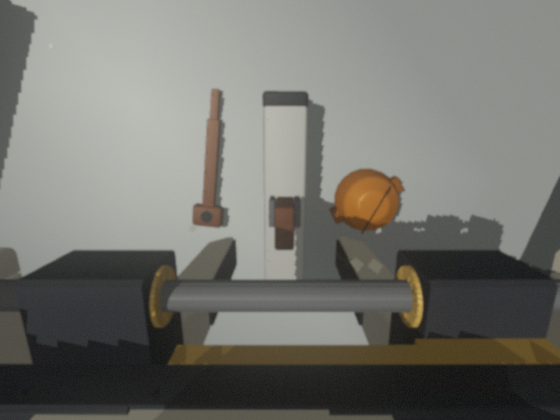

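View pics/s2c.png

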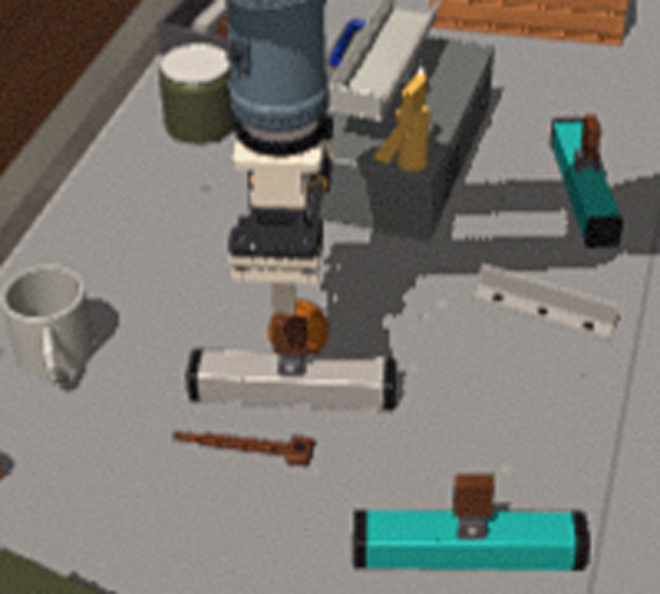

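Emit:
step_arm(plan=[[0,0,-0.7,0,0,0,0.6],[0,0,-0.7,0,0,0,0.6],[0,0,-0.46,0,0,0,0.6],[0,0,0,0,0,0,0.6],[0,0,0,0,0,0,0],[0,0,0,0,0,0,0],[0,0,0,0,0,0,0],[0,0,0,0,0,0,0]])

```text
time: 4.72
ee_pos: [0.585, 0.2129, 0.2508]
tool_rot: [180.0, -0.0, 12.5]
force: [0.6, 0.3, -0.1]
width: 0.0207
```

Emit:
step_arm(plan=[[0,0,0,0,0,0,0],[0,0,0,0,0,0,0]])

```text
time: 4.97
ee_pos: [0.5849, 0.213, 0.2505]
tool_rot: [-180.0, -0.0, 12.5]
force: [-0.8, 0.4, 1.5]
width: 0.0135
```

Emit:
step_arm(plan=[[0,0,0.3,0,0,0,0],[0,0,0.5,0,0,0,0],[0,0,0.6,0,0,0,0],[0,0,0.7,0,0,0,0],[0,0,0.7,0,0,0,0],[0,0,0.7,0,0,0,0],[0,0,0.5,0,0,0,0],[0,0,0,0,0,0,0]])

```text
time: 5.98
ee_pos: [0.5851, 0.2129, 0.4121]
tool_rot: [180.0, -0.2, 12.5]
force: [-0.2, -0.1, -4.9]
width: 0.014
```

Emit:
step_arm(plan=[[0,0,0,0,0,0,0],[0,0,0,0,0,0,0],[0,0,0,0,0,0,0],[0,0,0,0,0,0,0]])

```text
time: 6.48
ee_pos: [0.5849, 0.2129, 0.4099]
tool_rot: [-180.0, 0.0, 12.5]
force: [-0.7, 0.3, -3.7]
width: 0.014
```

```bash
python3 - <<'E'
from h import *
c=cap('wrist','w3'); cap('side','side3')
s=bot.get_state();print(s['time'],s['ee_pos'],s['tool_rot'],s['width'],s['force'],s['wrist_torque'])
im=load('side3')['img'][120:300,170:370,::-1];cv2.imwrite('pics/s3c.png',cv2.resize(im,(660,594),interpolation=cv2.INTER_CUBIC))
E
```

```text
6.575 [0.58492913 0.21287923 0.41016408] [-1.79999814e+02  1.54241231e-02  1.25372674e+01] 0.013879186739545211 [-0.28910456  0.0230456  -4.33278134] [ 0.05793638 -0.07273749 -0.00411347]
```

View pics/w3.png

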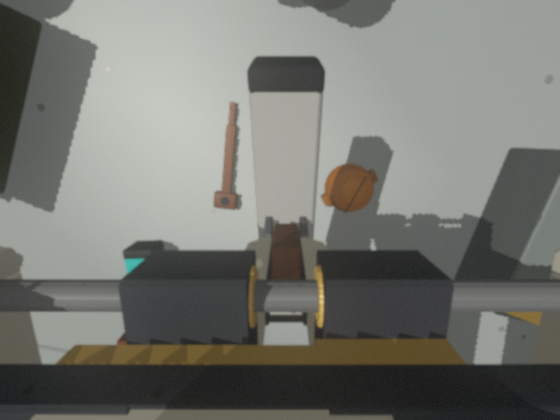

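View pics/s3c.png

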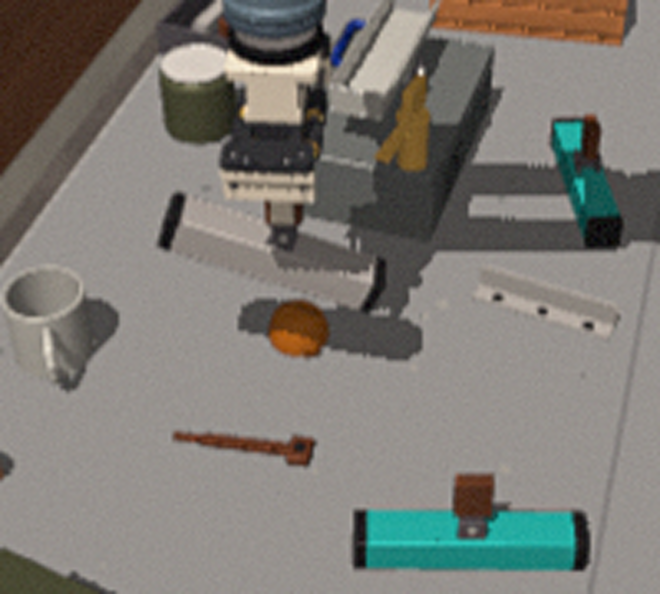

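Emit:
step_arm(plan=[[0,0,0.3,0,0,0,0],[0,-0.2,0.5,0,0,0,0],[-0.1,-0.4,0.6,0,0,0,0],[-0.1,-0.6,0.5,0,0,0,0],[-0.2,-0.7,0.3,0,0,0,0],[-0.2,-0.7,0.1,0,0,0,0],[-0.2,-0.7,0,0,0,0,0],[-0.2,-0.7,0,0,0,0,0]])

```text
time: 7.58
ee_pos: [0.5444, 0.052, 0.5037]
tool_rot: [180.0, -0.1, 12.5]
force: [1.0, -1.3, -4.4]
width: 0.0138
```

Emit:
step_arm(plan=[[-0.2,-0.7,0,0,0,0,0],[-0.2,-0.7,0,0,0,0,0],[0,-0.7,0,0,0,0,0],[0,-0.6,0,0,0,0,0],[0,-0.4,0,0,0,0,0],[0,-0.2,0,0,0,0,0],[0,0,0,0,0,0,0]])

```text
time: 8.45
ee_pos: [0.5289, -0.0792, 0.5025]
tool_rot: [-180.0, -0.0, 12.5]
force: [-0.2, 0.4, -3.9]
width: 0.0136
```

```bash
python3 - <<'E'
from h import *
c=cap('wrist','w4')
s=bot.get_state();print(s['time'],s['ee_pos'],s['tool_rot'],s['width'])
E
```

```text
8.5 [ 0.528917   -0.07877389  0.50241281] [-1.79966801e+02 -5.10338291e-03  1.25442091e+01] 0.014278181319511902
```

View pics/w4.png

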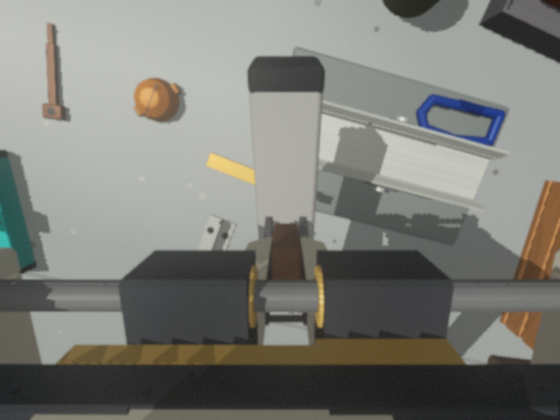

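Emit:
step_arm(plan=[[0,-0.4,0,0,0,0,0],[0,-0.7,0,0,0,0,0],[0,-0.8,0,0,0,0,0],[0,-0.8,0,0,0,0,0],[0,-0.8,0,0,0,0,0],[0,-0.8,0,0,0,0,0],[0,-0.4,0,0,0,0,0],[0,0,0,0,0,0,0]])

```text
time: 9.5
ee_pos: [0.5288, -0.268, 0.5019]
tool_rot: [-180.0, 0.0, 12.5]
force: [1.1, 0.6, -4.4]
width: 0.0138
```

```bash
python3 - <<'E'
from h import *
c=cap('wrist','w5')
s=bot.get_state();print(s['time'],s['ee_pos'],s['tool_rot'],s['width'])
im=c['img'][70:250,60:260,::-1];cv2.imwrite('pics/w5c.png',cv2.resize(im,(660,594),interpolation=cv2.INTER_CUBIC))
im=load('w4')['img'][80:250,310:520,::-1];cv2.imwrite('pics/w4c.png',cv2.resize(im,(735,595),interpolation=cv2.INTER_CUBIC))
E
```

```text
9.55 [ 0.5289057  -0.26700305  0.50209897] [-1.79935833e+02  5.76296493e-03  1.25174798e+01] 0.013850609849008872
```

View pics/w5.png

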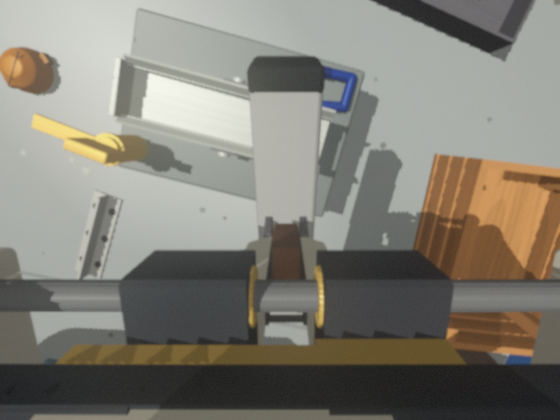

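View pics/w5c.png

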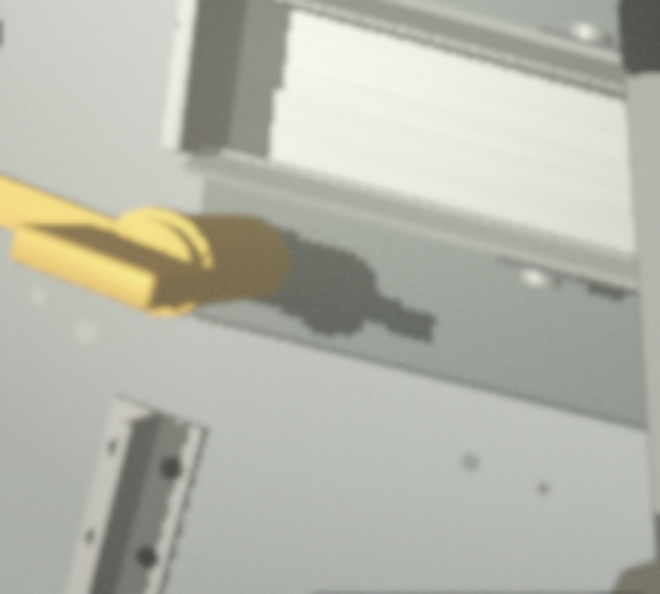

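View pics/w4c.png

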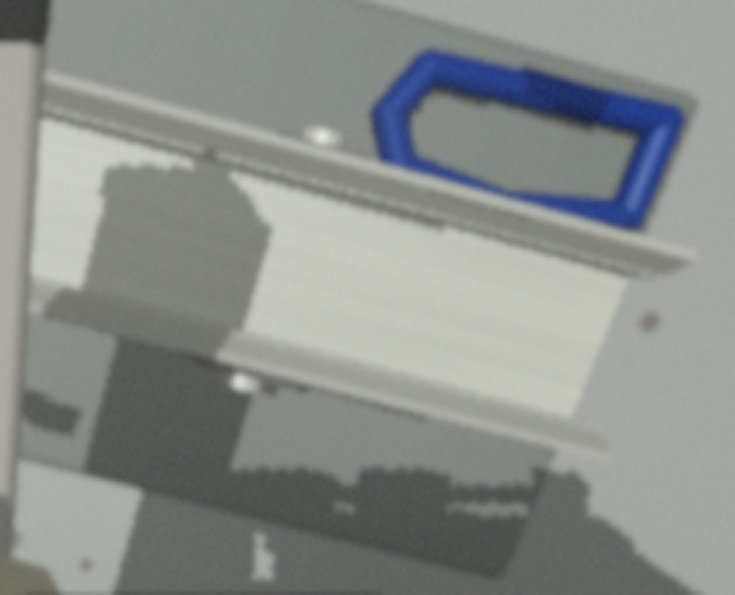

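```bash
python3 - <<'E'
from h import *
a=load('w5');b=load('w4')
A=lambda u,v:[60+u/3.3,70+v/3.3]
B=lambda u,v:[310+u/3.5,80+v/3.5]
print('toe near floor corner',onz(a,[A(222,152),A(635,250)],.137).round(4).tolist())
print('open floor corners',onz(b,[B(573,415),B(627,280)],.137).round(4).tolist())
print('floor far edge', onz(b,[B(45,118),B(627,275)],.137).round(4).tolist(),'near edge',onz(b,[B(240,330),B(573,415)],.137).round(4).tolist())
print('pin far',tri(a,[238.5,79],b,B(322,137)),'near',tri(a,A(535,278),b,B(243,382)))
print('cam bar top ends',onz(a,[A(25,235),A(155,290)],.192).round(4).tolist())
im=a['img'][50:180,20:140,::-1];cv2.imwrite('pics/w5d.png',cv2.resize(im,(552,598),interpolation=cv2.INTER_CUBIC))
E
```

```text
toe near floor corner [[0.5763, -0.08, 0.137], [0.5746, -0.2201, 0.137]]
open floor corners [[0.5719, -0.2957, 0.137], [0.6178, -0.2968, 0.137]]
floor far edge [[0.6253, -0.1001, 0.137], [0.6193, -0.2962, 0.137]] near edge [[0.5749, -0.1787, 0.137], [0.5719, -0.2957, 0.137]]
pin far (array([ 0.64075369, -0.19035626,  0.1257228 ]), np.float64(0.001034414148006902)) near (array([ 0.55758473, -0.18715909,  0.12968261]), np.float64(0.000504334520069822))
cam bar top ends [[0.5441, -0.0551, 0.192], [0.5365, -0.0926, 0.192]]
```

View pics/w5d.png

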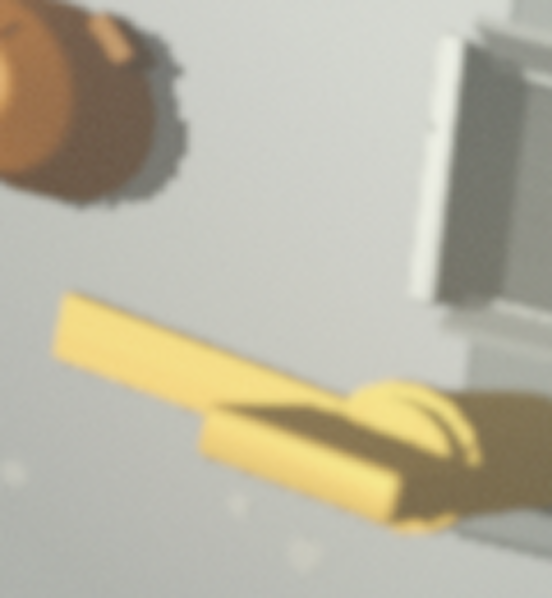

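Emit:
step_arm(plan=[[0.1,0.12,0,0,0,-0.5,0],[0.1,0.12,0,0,0,-0.9,0],[0.1,0.12,0,0,0,-1,0],[0.1,0.12,0,0,0,-1,0],[0.1,0.12,0,0,0,-1,0],[0.1,0.12,0,0,0,-1,0],[0.1,0.12,0,0,0,-1,0],[0.1,0.12,0,0,0,-1,0]])

```text
time: 10.55
ee_pos: [0.5611, -0.2268, 0.5027]
tool_rot: [-180.0, 0.0, -31.9]
force: [-0.3, 0.0, -3.7]
width: 0.0136
```

Emit:
step_arm(plan=[[0.1,0.12,0,0,0,-1,0],[0.1,0.12,0,0,0,-1,0],[0.1,0.12,0,0,0,-1,0],[0.1,0.12,0,0,0,-1,0],[0.1,0.12,0,0,0,-1,0],[0.1,0.12,0,0,0,-1,0],[0.1,0.12,0,0,0,-1,0],[0.1,0.12,0,0,0,-1,0]])

```text
time: 11.55
ee_pos: [0.593, -0.1884, 0.5027]
tool_rot: [-180.0, 0.0, -79.9]
force: [-0.5, 0.2, -4.2]
width: 0.0138
```

Emit:
step_arm(plan=[[0.1,0.12,0,0,0,-1,0],[0.05,0.12,0,0,0,-0.7,0],[0,0.06,0,0,0,-0.27,0],[0,0,0,0,0,0,0],[0,0,0,0,0,0,0],[0,0,0,0,0,0,0]])

```text
time: 12.3
ee_pos: [0.5988, -0.1784, 0.5024]
tool_rot: [180.0, -0.0, -91.7]
force: [0.5, 0.1, -4.1]
width: 0.014
```

```bash
python3 - <<'E'
from h import *
c=cap('wrist','w6'); t=cap('top','t6');cap('side','s6')
s=bot.get_state();print(s['time'],s['ee_pos'],s['tool_rot'],s['width'],s['q'])
im=load('s6')['img'][90:210,200:340,::-1];cv2.imwrite('pics/s6c.png',cv2.resize(im,(700,600),interpolation=cv2.INTER_CUBIC))
im=load('t6')['img'][90:230,320:500,::-1];cv2.imwrite('pics/t6c.png',cv2.resize(im,(720,560),interpolation=cv2.INTER_CUBIC))
E
```

```text
12.45 [ 0.59886239 -0.17849555  0.50231844] [ 1.79998073e+02  1.42744519e-03 -9.16856810e+01] 0.014271139751932334 [-2.68102938e+01  2.04454700e+01  6.67594870e+01  4.74672468e-04
  9.27973940e+01  1.54875410e+02]
```

View pics/w6.png

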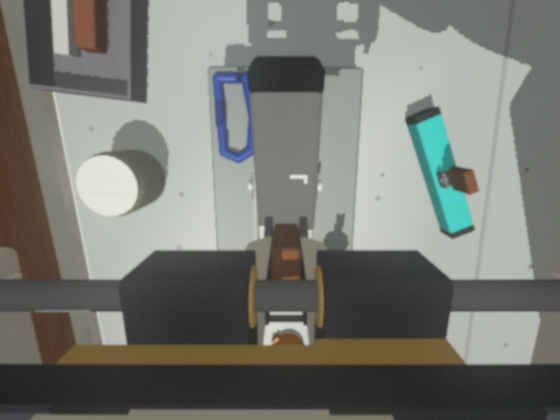

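View pics/s6c.png

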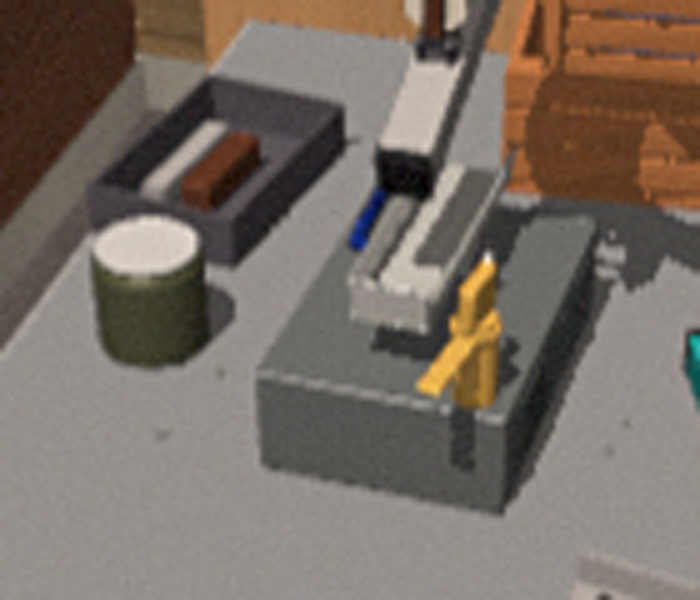

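View pics/t6c.png

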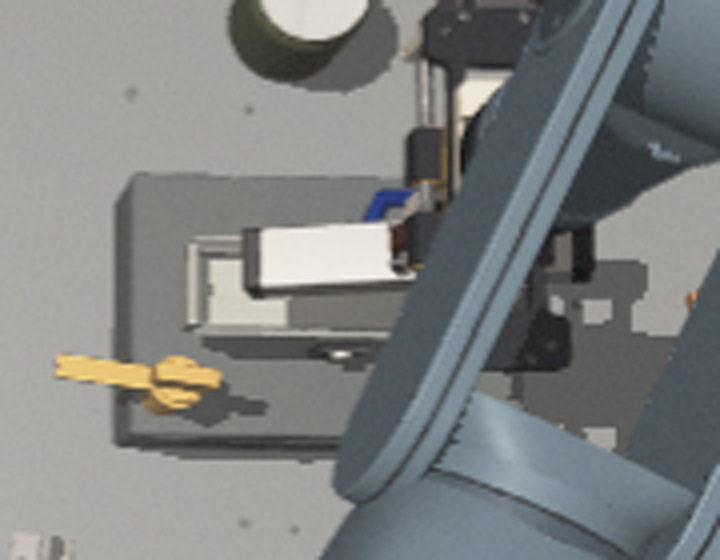

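Emit:
step_arm(plan=[[0,0,-0.4,0,0,0,0],[0,0,-0.6,0,0,0,0],[0,0,-0.5,0,0,0,0],[0,0,-0.3,0,0,0,0],[0,0,0,0,0,0,0],[0,0,0,0,0,0,0]])

```text
time: 13.2
ee_pos: [0.5991, -0.1784, 0.4311]
tool_rot: [-179.9, -0.0, -91.7]
force: [0.2, -0.2, -2.9]
width: 0.0139
```

```bash
python3 - <<'E'
from h import *
c=cap('wrist','w7');cap('side','s7')
im=load('s7')['img'][90:210,200:340,::-1];cv2.imwrite('pics/s7c.png',cv2.resize(im,(700,600),interpolation=cv2.INTER_CUBIC))
E
```

```text
(no output)
```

View pics/s7c.png

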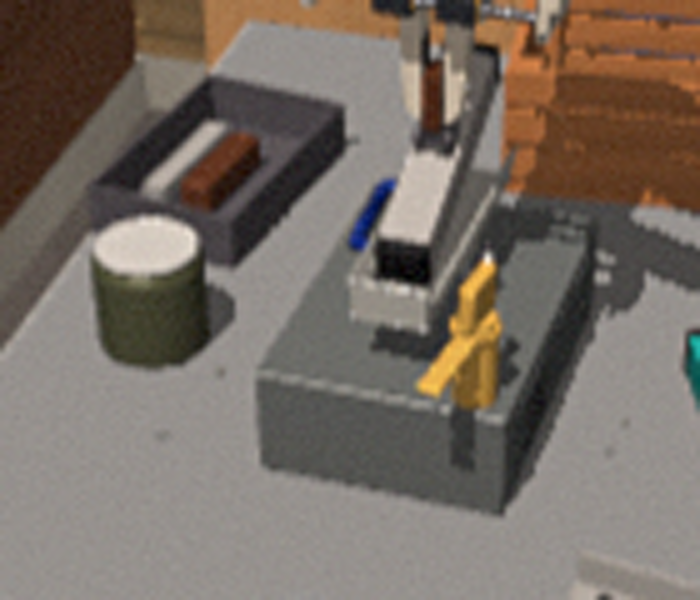

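View pics/w7.png

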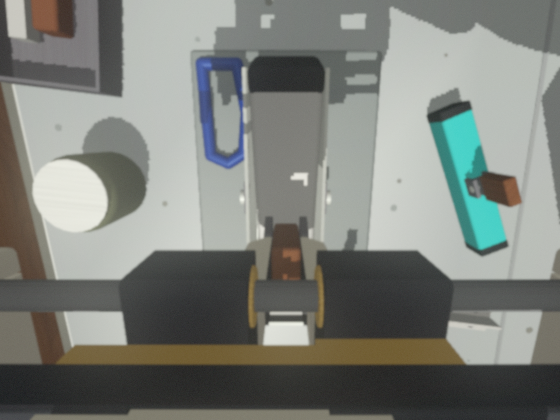

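Emit:
step_arm(plan=[[0,0,-0.2,0,0,0,0],[0,0,-0.2,0,0,0,0],[0,0,-0.2,0,0,0,0],[0,0,-0.15,0,0,0,0],[0,0,0,0,0,0,0],[0,0,0,0,0,0,0]])

```text
time: 14.05
ee_pos: [0.5989, -0.1783, 0.4005]
tool_rot: [-180.0, 0.0, -91.7]
force: [-1.1, -0.1, -4.0]
width: 0.0135
```

Emit:
step_arm(plan=[[0,0,-0.1,0,0,0,0],[0,0,-0.1,0,0,0,0],[0,0,-0.08,0,0,0,0],[0,0,0,0,0,0,0],[0,0,0,0,0,0,0]])

```text
time: 14.68
ee_pos: [0.599, -0.1783, 0.3893]
tool_rot: [-180.0, 0.0, -91.7]
force: [0.0, -0.7, -1.7]
width: 0.014
```

```bash
python3 - <<'E'
from h import *
c=cap('wrist','w8');cap('side','s8')
im=load('s8')['img'][90:210,200:340,::-1];cv2.imwrite('pics/s8c.png',cv2.resize(im,(700,600),interpolation=cv2.INTER_CUBIC))
E
```

```text
(no output)
```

View pics/s8c.png

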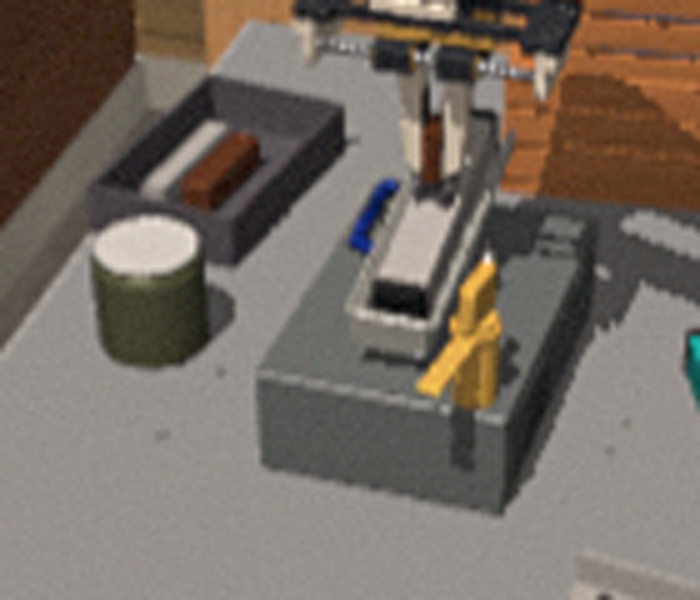

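View pics/w8.png

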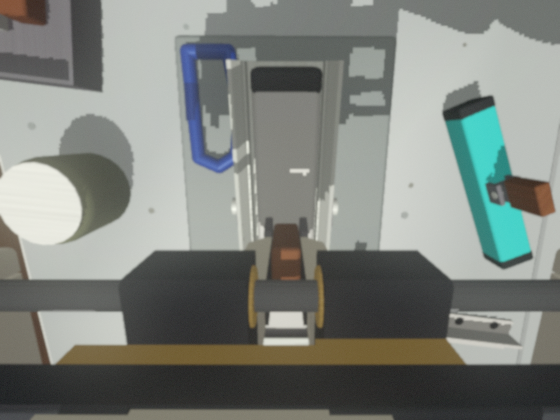

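Emit:
step_arm(plan=[[0,0,-0.06,0,0,0,0],[0,0,0,0,0,0,0],[0,0,0,0,0,0,0.2],[0,0,0,0,0,0,0.4],[0,0,0,0,0,0,0.5],[0,0,0,0,0,0,0.5],[0,0,0,0,0,0,0.5],[0,0,0,0,0,0,0.5]])

```text
time: 15.78
ee_pos: [0.5989, -0.1783, 0.3867]
tool_rot: [180.0, 0.0, -91.7]
force: [-0.1, 0.8, -0.8]
width: 0.0463
```

Emit:
step_arm(plan=[[0,0,0.5,0,0,0,0.5],[0,0,0.8,0,0,0,0.5],[0,0,0.8,0,0,0,0.5],[0,0,0.8,0,0,0,0.5],[0,0,0,0,0,0,0.5],[0,0,0,0,0,0,0.5]])

```text
time: 16.52
ee_pos: [0.5988, -0.1782, 0.5017]
tool_rot: [179.9, 0.0, -91.7]
force: [-0.9, -0.1, -1.1]
width: 0.0465
```

```bash
python3 - <<'E'
from h import *
c=cap('wrist','w9');cap('side','s9')
im=load('s9')['img'][90:210,200:340,::-1];cv2.imwrite('pics/s9c.png',cv2.resize(im,(700,600),interpolation=cv2.INTER_CUBIC))
E
```

```text
(no output)
```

View pics/s9c.png

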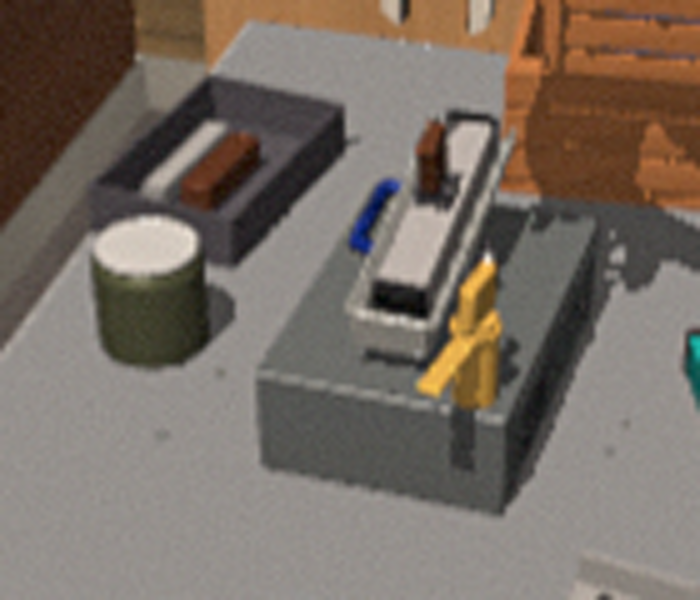

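View pics/w9.png

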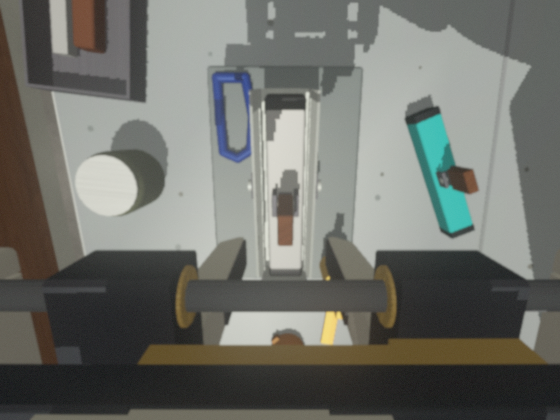

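```bash
python3 - <<'E'
from h import *
a=load('w5');s=load('s9')
A=lambda u,v:[20+u/4.6,50+v/4.6]
S=lambda u,v:[200+u/5,90+v/5]
for z in(.189,.192,):
    k=onz(a,[A(207,430),A(393,498)],z);print(k.round(4).tolist(),k.mean(0),np.linalg.norm(k[0]-k[1]),np.degrees(np.arctan2(*(k[0]-k[1])[[1,0]])))
k=onz(a,[A(62,325),A(410,440)],.151);print('tongue',k,np.degrees(np.arctan2(*(k[0]-k[1])[[1,0]])))
im=s['img'][135:175,275:310,::-1];cv2.imwrite('pics/s9d.png',cv2.resize(im,(525,600),interpolation=cv2.INTER_CUBIC))
E
```

```text
[[0.5409, -0.0507, 0.189], [0.5352, -0.0895, 0.189]] [ 0.53809072 -0.07012105  0.189     ] 0.03924981612687559 81.67592680212422
[[0.5415, -0.0528, 0.192], [0.5358, -0.0912, 0.192]] [ 0.53864477 -0.07202019  0.192     ] 0.03884619959492783 81.67592680212425
tongue [[ 0.55099993  0.00977855  0.151     ]
 [ 0.54221385 -0.0708802   0.151     ]] 83.78333470170736
```

View pics/s9d.png

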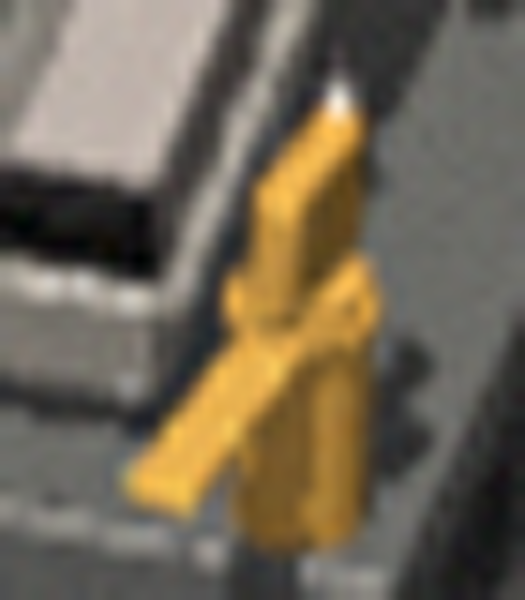

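Emit:
step_arm(plan=[[-0.1,0.05,0,0,0,1,0.5],[-0.1,0.05,0,0,0,1,0.5],[-0.1,0.05,0,0,0,1,0.5],[-0.1,0.05,0,0,0,1,0.5],[-0.1,0.05,0,0,0,1,0.5],[-0.1,0.05,0,0,0,1,0.5],[-0.1,0.05,0,0,0,1,0.5],[-0.1,0.05,0,0,0,1,0.5]])

```text
time: 17.62
ee_pos: [0.5667, -0.1622, 0.5012]
tool_rot: [180.0, 0.1, -43.5]
force: [0.1, 0.6, -0.0]
width: 0.0465
```

Emit:
step_arm(plan=[[-0.1,0.05,0,0,0,1,0.5],[-0.1,0.05,0,0,0,1,0.5],[-0.1,0.05,0,0,0,1,0.5],[-0.1,0.05,0,0,0,1,0.5],[-0.1,0.05,0,0,0,1,0.5],[-0.1,0.05,0,0,0,1,0.5],[-0.1,0.05,0,0,0,1,0.5],[-0.02,0.05,0,0,0,1,0.5]])

```text
time: 18.62
ee_pos: [0.5378, -0.1462, 0.5014]
tool_rot: [-179.9, 0.1, 4.5]
force: [-0.2, -0.5, -0.3]
width: 0.0464
```

Emit:
step_arm(plan=[[0,0.05,-0.1,0,0,1,0.5],[0,0.05,-0.1,0,0,1,0.5],[0,0.05,-0.1,0,0,1,0.5],[0,0,-0.1,0,0,1,0.5],[0,0,-0.1,0,0,1,0.5],[0,0,-0.1,0,0,1,0.5],[0,0,-0.1,0,0,1,0.5],[0,0,-0.1,0,0,1,0.5]])

```text
time: 19.62
ee_pos: [0.538, -0.1403, 0.4692]
tool_rot: [-179.9, 0.0, 52.5]
force: [0.1, -0.4, 0.1]
width: 0.0467
```

Emit:
step_arm(plan=[[0,0,-0.1,0,0,1,0.5],[0,0,-0.1,0,0,1,0.5],[0,0,-0.1,0,0,1,0.5],[0,0,-0.1,0,0,1,0.5],[0,0,-0.05,0,0,1,0.5],[0,0,0,0,0,0,0.5],[0,0,0,0,0,0,0.5]])

```text
time: 20.5
ee_pos: [0.5381, -0.1403, 0.4522]
tool_rot: [-179.9, -0.0, 82.2]
force: [0.2, -0.1, 0.3]
width: 0.0465
```

```bash
python3 - <<'E'
from h import *
c=cap('wrist','w10')
s=bot.get_state();print(s['time'],s['ee_pos'],s['tool_rot'],s['width'],s['q'])
E
```

```text
20.55 [ 0.53807491 -0.14029113  0.45240216] [-1.79964154e+02 -1.44919230e-02  8.22239312e+01] 0.046506311996885555 [-2.61076652e+01  1.39121911e+01  8.24829935e+01  2.49755455e-03
  8.36434007e+01 -1.83318783e+01]
```

View pics/w10.png

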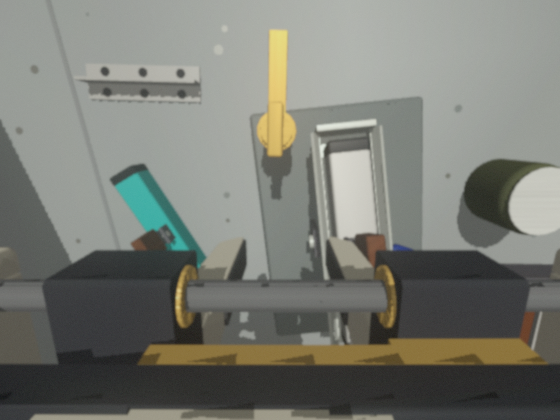

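```bash
python3 - <<'E'
from h import *
c=load('w10')
im=c['img'][20:170,220:340,::-1];cv2.imwrite('pics/w10c.png',cv2.resize(im,(480,600),interpolation=cv2.INTER_CUBIC))
E
```

```text
(no output)
```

View pics/w10c.png

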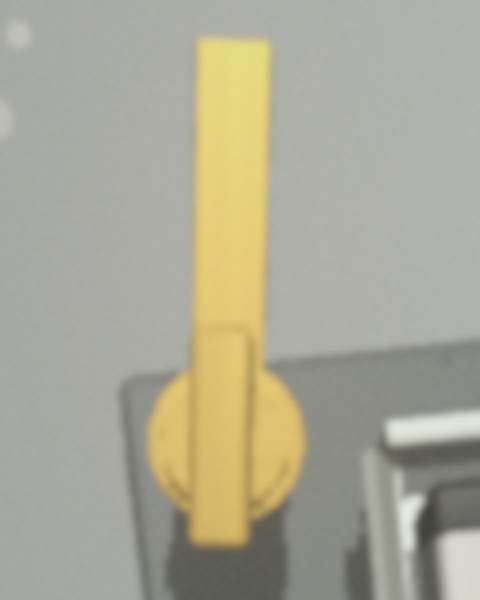

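```bash
python3 - <<'E'
from h import *
c=load('w10');a=load('w5');s=load('s9')
C=lambda u,v:[220+u/4,20+v/4]
A=lambda u,v:[20+u/4.6,50+v/4.6]
S=lambda u,v:[275+u/15,135+v/15]
k=onz(c,[C(225,328),C(219,543)],.192);print(k,k.mean(0),np.linalg.norm(k[0]-k[1]),np.degrees(np.arctan2(*(k[0]-k[1])[[1,0]])))
k=onz(c,[C(233,42),C(227,440)],.151);print('tongue',k,np.degrees(np.arctan2(*(k[0]-k[1])[[1,0]])))
print('tri near end',tri(c,C(219,543),a,A(393,498)),'far',tri(c,C(225,328),a,A(207,430)))
print('tri s far',tri(c,C(225,328),s,S(272,195)))
print('tri s near',tri(c,C(219,543),s,S(348,105)))
E
```

```text
[[ 0.54230112 -0.04959894  0.192     ]
 [ 0.53544535 -0.08894418  0.192     ]] [ 0.53887324 -0.06927156  0.192     ] 0.0399380734878257 80.11564348081096
tongue [[ 0.55138556  0.01100215  0.151     ]
 [ 0.53867025 -0.0687062   0.151     ]] 80.93637683968389
tri near end (array([ 0.53520237, -0.08915468,  0.18835004]), np.float64(0.00016130729305264036)) far (array([ 0.54142792, -0.04928755,  0.18729516]), np.float64(0.0016496343921974543))
tri s far (array([ 0.54165518, -0.04954826,  0.19026601]), np.float64(0.0012679843958518615))
tri s near (array([ 0.53431551, -0.08930206,  0.19053879]), np.float64(0.0021975066970733137))
```

Emit:
step_arm(plan=[[0,0.6,-0.3,0,0,-0.25,0.5],[0.01,0.6,-0.4,0,0,0,0.5],[0,0.58,-0.4,0,0,0,0.5],[0,0,-0.4,0,0,0,0.5],[0,0,0,0,0,0,0.5],[0,0,0,0,0,0,0.5]])

```text
time: 21.3
ee_pos: [0.5388, -0.0699, 0.3932]
tool_rot: [180.0, 0.0, 80.8]
force: [0.1, -1.0, 0.7]
width: 0.0464
```

```bash
python3 - <<'E'
from h import *
c=cap('wrist','w11');cap('side','s11')
s=bot.get_state();print(s['time'],s['ee_pos'],s['tool_rot'],s['width'])
im=load('s11')['img'][90:210,200:340,::-1];cv2.imwrite('pics/s11c.png',cv2.resize(im,(700,600),interpolation=cv2.INTER_CUBIC))
E
```

```text
21.4 [ 0.53875286 -0.06988665  0.39345155] [1.79925633e+02 2.06059320e-02 8.07561189e+01] 0.04688206151224635
```

View pics/s11c.png

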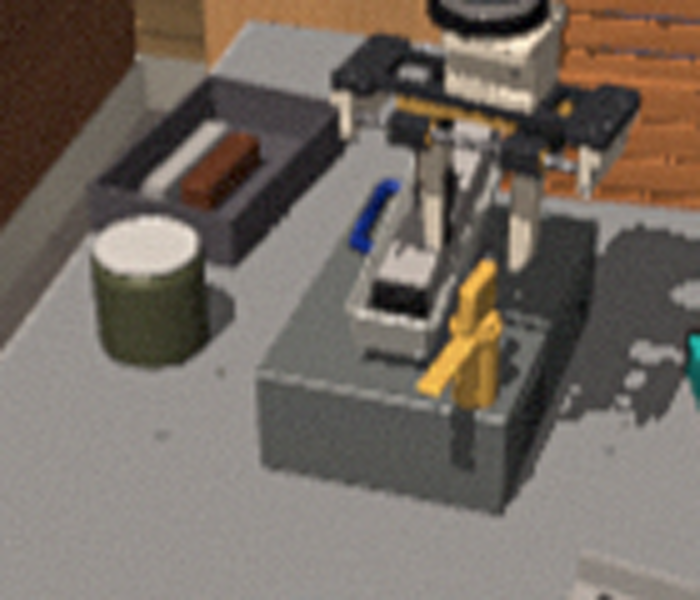

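View pics/w11.png

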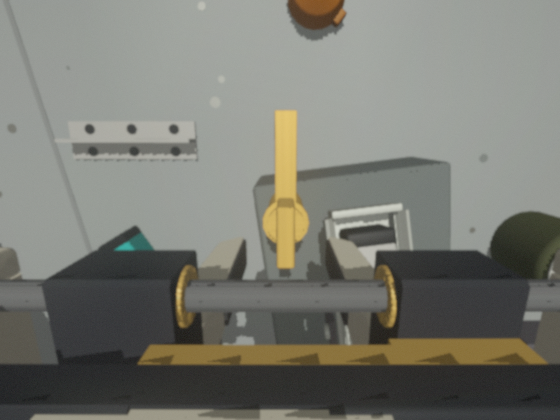

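Emit:
step_arm(plan=[[0,0.01,-0.4,0,0,0,0.4],[0,0.01,-0.4,0,0,0,0.4],[0,0,-0.27,0,0,0,0.4],[0,0,0,0,0,0,0.4],[0,0,0,0,0,0,0],[0,0,0,0,0,0,0],[0,0,0,0,0,0,0],[0,0,0,0,0,0,0]])

```text
time: 22.4
ee_pos: [0.5387, -0.0684, 0.3504]
tool_rot: [179.9, 0.0, 80.8]
force: [1.1, -0.6, 1.5]
width: 0.0118
```

Emit:
step_arm(plan=[[0,0,0,0,0,0,0],[0,0,0,0,0,-0.3,0],[0,0,0,0,0,-0.5,0]])

```text
time: 22.78
ee_pos: [0.5387, -0.0683, 0.3504]
tool_rot: [179.9, 0.0, 75.9]
force: [2.1, 0.6, 3.6]
width: 0.0119
```

Emit:
step_arm(plan=[[0,0,0,0,0,-0.8,0],[0,0,0,0,0,-0.8,0],[0,0,0,0,0,-0.8,0],[0,0,0,0,0,-0.8,0],[0,0,0,0,0,-0.8,0],[0,0,0,0,0,-0.8,0],[0,0,0,0,0,-0.8,0],[0,0,0,0,0,-0.8,0]])

```text
time: 23.78
ee_pos: [0.5386, -0.0683, 0.3504]
tool_rot: [180.0, -0.0, 37.4]
force: [0.1, 1.0, 3.2]
width: 0.0119
```

Emit:
step_arm(plan=[[0,0,0,0,0,-0.8,0],[0,0,0,0,0,-0.8,0],[0,0,0,0,0,-0.8,0],[0,0,0,0,0,-0.8,0],[0,0,0,0,0,-0.8,0],[0,0,0,0,0,-0.8,0],[0,0,0,0,0,-0.8,0],[0,0,0,0,0,-0.6,0]])

```text
time: 24.78
ee_pos: [0.5386, -0.0682, 0.3504]
tool_rot: [-180.0, -0.0, 0.2]
force: [0.6, 1.1, 3.4]
width: 0.012
```

```bash
python3 - <<'E'
from h import *
cap('side','s12')
s=bot.get_state();print(s['time'],s['ee_pos'],s['tool_rot'],s['width'],s['force'],s['wrist_torque'])
im=load('s12')['img'][90:210,200:340,::-1];cv2.imwrite('pics/s12c.png',cv2.resize(im,(700,600),interpolation=cv2.INTER_CUBIC))
E
```

```text
24.825 [ 0.53855136 -0.0681587   0.35041678] [-1.79991106e+02 -3.60158635e-02  9.69407075e-02] 0.01163794918748766 [0.33958936 1.11958613 3.67592667] [ 0.26007322  0.04273049 -0.00591095]
```

View pics/s12c.png

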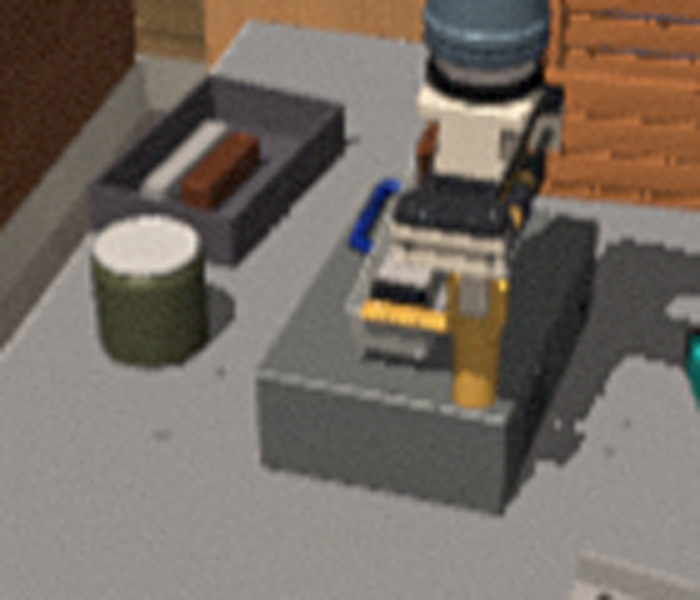

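Emit:
step_arm(plan=[[0,0,0,0,0,-0.25,0],[0,0,0,0,0,-0.2,0],[0,0,0,0,0,0,0]])

```text
time: 25.2
ee_pos: [0.5385, -0.0682, 0.3504]
tool_rot: [-180.0, -0.0, -2.3]
force: [-0.2, 1.7, 5.5]
width: 0.0119
```

```bash
python3 - <<'E'
from h import *
s=bot.get_state();print(s['time'],s['tool_rot'],s['force'],s['wrist_torque'])
E
```

```text
25.2 [-1.79989688e+02 -2.85412850e-02 -2.28191164e+00] [-0.1801456   1.68122462  5.52842116] [0.27569021 0.09344212 0.15439756]
```

Emit:
step_arm(plan=[[0,0,0,0,0,0,0.3],[0,0,0,0,0,0,0.4],[0,0,0,0,0,0,0.4],[0,0,0,0,0,0,0.4],[0,0,0.5,0,0,0,0.4],[0,0,0.8,0,0,0,0.4],[0,0,0.8,0,0,0,0.4],[0,0,0.8,0,0,0,0.4]])

```text
time: 26.2
ee_pos: [0.5384, -0.0683, 0.4669]
tool_rot: [-180.0, 0.0, -2.3]
force: [0.4, 0.1, 0.0]
width: 0.0373
```

Emit:
step_arm(plan=[[-0.6,0.3,0.5,0,0,0,0.4],[-0.6,0.3,0.3,0,0,0,0.4],[-0.6,0.3,0,0,0,0,0.4],[-0.6,0.3,0,0,0,0,0.4],[-0.3,0,0,0,0,0,0.4],[0,0,0,0,0,0,0.4],[0,0,0,0,0,0,0.4]])

```text
time: 27.08
ee_pos: [0.4311, -0.0208, 0.4979]
tool_rot: [180.0, -0.0, -2.3]
force: [-0.4, 0.1, -0.1]
width: 0.0374
```

```bash
python3 - <<'E'
from h import *
c=cap('wrist','w13');cap('side','s13');cap('top','t13')
s=bot.get_state();print(s['time'],s['ee_pos'],s['force'])
a=cv2.resize(load('s13')['img'][90:210,200:340,::-1],(700,600),interpolation=cv2.INTER_CUBIC);cv2.imwrite('pics/s13c.png',a)
E
```

```text
27.225 [ 0.43114477 -0.02071453  0.49770453] [0.45573862 0.02961771 0.14194454]
```

View pics/s13c.png

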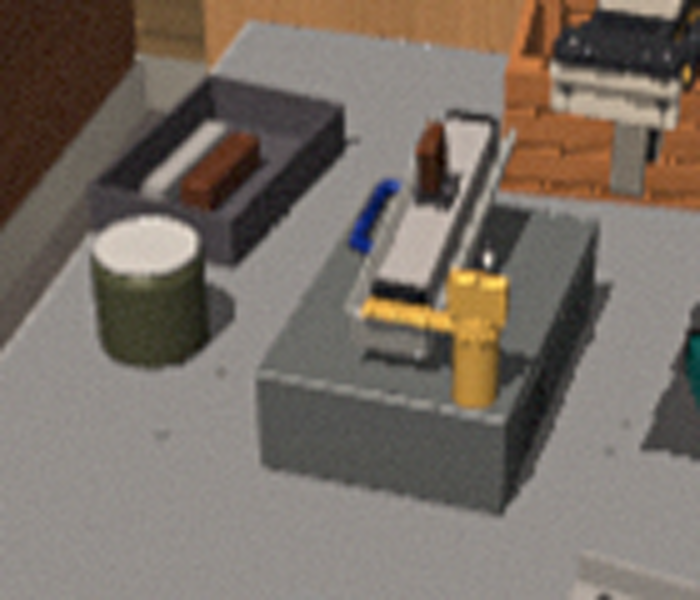

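View pics/w13.png

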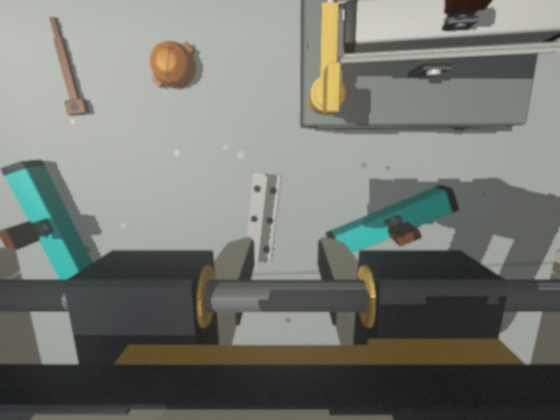

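View pics/t13.png

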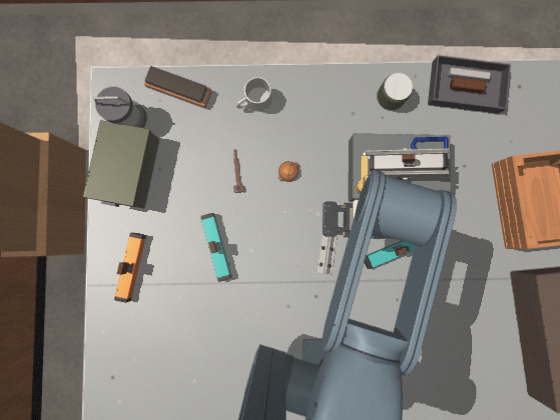

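```bash
python3 - <<'E'
from h import *
c=load('w13');k=onz(c,[[330,8],[327,95]],.151);print(k,np.degrees(np.arctan2(*(k[0]-k[1])[[1,0]])))
bot.sign_off()
E
```

```text
[[ 0.6147261  -0.07172733  0.151     ]
 [ 0.53603481 -0.06820513  0.151     ]] -2.5628329047952487
the job is handed in; nothing more can be done
```

I finished the task and handed it in at about 27 s; `sign_off` gives no verdict, so the result rests on my own checks.

- **Heavy end:** I lifted the aluminium case by its handle. The end nearer the robot sagged in both the side and wrist views.
- **Placing:** I turned the case so that end faced the toe plate, lowered it into the cradle and let go. The pictures show it sitting in line and centred in the trough. The cradle was down at the toe, and I never saw it tip towards its open end.
- **Cam lock:** I turned it clockwise until the wrist torque rose at the stop. The tongue measured -2.6° in world yaw. Square across the trough would be about -1.7°, so it is turned fully, to about 1.57 rad, and lies over the toe plate.
- **Last look:** the gripper was clear of everything. The piton, headlamp shell and carabiner lay where they had been at the start, judged by eye from the pictures.

**Not fully checked:**
- I judged the case's final position along the trough and the cradle angle only from the pictures, not by a new triangulation.
- Two early height triangulations disagreed. The top and wrist views gave the handle as much too high, because the two views were nearly parallel. I used the side and wrist result instead, about 0.104 m at the handle top.
- The two cradle pins gave a mean height of 0.128 m, against 0.125 m in the text.

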